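Zero the carat balance with its cup on the pan

ROBOT

A 6-joint arm with a two-finger parallel gripper is mounted at the origin on the work surface. World frame = base frame: x ahead of the robot, y to its left, z up, the work surface at z = 0. Lengths are in mm, angles in rad, forces in N, time in s.
With the tool pointing down it reaches from about 325 to 750 mm from the base axis. Payload 7.6 kg.
Tool frame: the origin (TCP) lies between the finger pads; the fingertips stand 22 mm ahead of it and the grasp point (between the pads) lies 3 mm ahead of it (bot.nose_length is the distance from the TCP to the fingertips, in mm); z points along the fingers, y is the line along which they close (so a half turn about z gives the same grasp; the last joint's range is limited). The gripper opens to 85 mm and grips with 20 to 120 N. Pads are 22 mm wide; open, the fingers measure 114 mm over their backs; the gripper's body (76 mm by 85 mm) begins 54 mm behind the grasp point. The pads swing forward as they close: fully open they stand 13 mm farther back than shut.
Start: joints at [1.079, 0.052, 1.401, -0, 1.689, -0.07], TCP at [214.922, 479.011, 253.323] pointing down, gripper open.
Joint ranges: [-2.9, 2.9], [-0.91, 2.17], [0.12, 2.37], [-1.06, 4.2], [0.26, 2.73], [-2.93, 2.93]. Speed limits (rad/s): [2.57, 2.57, 3.01, 3.14, 3.14, 3.14].

INTERFACE

Orientations are given as a 3x3 rotation matrix whose columns are the frame's x, y, z axes.
In Python, from rig import bot gives the robot as it stands.
- The arm moves only by the shell command python3 -m pendant 'ROWS' [OPENING]. ROWS is JSON, a list of rows, each a list of 2 entries, a list of its own where there are three numbers: the shift along the tool's x, y, z as a fraction of full scale, then the turn, a rotation vector about the tool's x, y, z as a fraction of full scale. In form: [[[tx, ty, tz], [ax, ay, az]], ...]. A call has exactly 5 rows; each row is the pose to reach, as a shift and turn from the pose commanded when the call began, along the tool's axes at that moment; what a row does not reach only later rows make up. Full scale, the value 1, is 0.1 m for a shift and 1.5 rad for a turn. A row lasts 1/12 s, in which the tool goes at most 41.7 mm and 7.16 degrees, less where a joint would pass 70% of its speed; a pose out of reach is approached as far as the arm can. A call with a number of a shift or a turn outside -1 to 1 is refused whole. A call with a gripper value outside its range is refused whole. OPENING is the opening, from 0 (shut) to 1 (fully open), set as the call begins (- or left out, the last holds). The fingers move at their own pace and stop on an object; the grip force is fixed at half the most. Time passes only in rows, so rows that repeat a pose let the fingers close, or fill a call up. It gives the time, the measured TCP pose, the force, the opening and the grip force at its end, in the units of the state.
- bot.state(): the state, without advancing time (a new reading comes with each control period).
- bot.camera(name): name is "scene" or "side" or "wrist"; returns a dict with "color" (384x512x3 uint8, blue, green, red), "fx", "fy", "cx", "cy" (pixels), "eye" and "attitude" of the camera in the world. Camera axes: x right, y up, looking along -z (the intrinsics and any distortion apply to the point x, -y, -z); pixel columns grow to the right and rows downward; lengths in mm; the calibration is good to about 2 mm. The wrist camera is an equidistant fisheye: a pixel r from the principal point sees the ray r / f radians off the axis. A picture is of the moment at which its call begins. There is no depth.
- bot.job_done(): hands the job in; it is judged then, once.
The state is a dict: "clock": time; "joints": joint angles; "qd": joint speeds; "joint_torque": joint torques, N m; "position": TCP position; "orientation": TCP orientation; "contact_force": force on the tool from outside, world axes, zero at the start; "ft_torque": the same for the moment, N m; "opening": finger opening in mm; "gripper_force": force on a finger pad.
Only numpy, scipy, OpenCV 4.12 (cv2) and the standard library are available. Lean on these libraries where they do the work, as an engineer would, in place of code of your own. Each camera call takes 0.05 s, during which the arm holds its last target. There are 200 camera calls.

TASK

Get the carat balance ready for weighing, with a light touch of the closed fingertips: push the sliding top of its draft shield forward until it is fully shut, then press the raised back end of the power rocker right down to switch the balance on, and then press the long tare bar key fully in and let it come up again. The balance must never be on with the shield open nor the tare bar be pressed while it is off. Do not press the two small square keys, do not lean hard on the balance, pick nothing up, and leave the steel cup on the pan and the loupe, scoop and tumbler beside the balance as they are.

Things in the scene. Friction and masses are not known exactly. Their poses are not given: they have to be found in the camera images.
- balance: white carat balance, fixed, 290 mm deep (x), 210 mm wide. Origin under its middle on the bench; x points from its front (keypad) to its back, y left, z up; yaw within 0.35 rad of the world's. Front 105 mm: panel rising 10 degrees from 43 to 61 mm high; on its front half, left to right: two square keys, tare bar, rocker. Behind: 65 mm high housing with glass draft shield and pan
- shield_top (a joint): clear sliding top of the draft shield (the shield: 165 mm square, x = -25 to 140 mm in the balance's frame, rails up to 131 mm high); its upper face is 128 mm above the bench. Metres open: 0 = fully shut against its stop; starts 0.045 to 0.08 open, slid to the back. Slides along the balance's x in guides, cannot be lifted, takes about 1.5 N and stays where it is left
- slide_grip (a point): middle of the upper edge of the upright back face of the grey wedge-shaped push on the sliding top: 70 mm wide (y), 14 mm high above the plate, sloping down to the plate's front edge 29 mm ahead; behind it the plate runs on flat for 135 mm. It moves with the top; pushing the back face towards the balance's -x shuts it. Shut, this point is at x = 5 mm in the balance's frame
- rocker (a joint): black power rocker, 30 mm (x) by 22 mm (y), in a 3 mm high frame at the right of the panel. Radians: 0 = off, its back end (the one towards the display and shield) raised 6 mm above its front end; 0.4 = on, back end down against the stop. Stiff: pressing the back end takes about 4 N, and it stays where it is left
- rocker_rear (a point): point on the rocker's upper face, 11 mm behind its pivot (4 mm from its back edge), where to press straight down to switch on; moves with the rocker and goes down about 4.5 mm; at the end it is still about 5 mm above the panel
- tare (a joint): long tare bar key in the middle of the keypad, 56 mm (y) by 18 mm (x), grey, standing 6 mm above the panel; metres pressed in, 0 = up, 0.004 = fully in; square to the panel (10 degrees off vertical, straight down works); sprung, about 4 N at full depth, comes up by itself
- tare_face (a point): middle of the upper face of the tare bar; it moves with the key
- key_a (a joint): small square grey key, 18 mm, to the left of the tare bar, its middle 48 mm from that of the bar; not to be pressed; metres pressed in, 0 to 0.004
- key_b (a joint): second small square grey key, its middle 77 mm to the left of that of the tare bar; not to be pressed; metres pressed in, 0 to 0.004
- cup: small steel cup, 48 mm across the mouth, 30 mm high, standing loose on the pan inside the shield, 50 g; origin in the middle of its foot, 77 mm above the bench
- loupe: folded black loupe, 40 x 26 x 25 mm, loose on the bench beside the balance; origin in the middle of its underside
- scoop: small steel stone scoop, 60 x 46 x 17 mm with a 70 mm flat blue handle along its +x, loose on the bench beside the balance; origin under the middle of its tray
- tumbler: glass tumbler, 72 mm across, 92 mm high, standing loose on the bench beside the balance; origin in the middle of its foot

How it is judged:
By the outcome, as a careful person would: the job done as asked, in the order asked, and still so for the second after the job is handed in, with the robot touching nothing.
It also fails if it takes over 45 s, if anything falls off the work surface, if the arm or the gripper's body presses on something with over 40 N, if the wrist force passes 120 N, or if a joint passes its speed limit or range.

## Working session

There is one attempt and no reset: what is moved stays moved. The work goes in short steps, Python scripts to look and compute and a shell command to move; the robot and the scene stay as the last step left them, time stands still between calls to the robot, and variables do not carry over. Pictures are saved under pics/ and viewed, at most 10 in all, crops included, and the job is handed in when it is done.

```bash
mkdir -p pics; ls
python3 - <<'E'
from rig import bot
import cv2,numpy as np
s=bot.state();print(s['clock'],s['position'],s['orientation'],s['opening'])
for n in['scene','side','wrist']:
    c=bot.camera(n);cv2.imwrite(f'pics/{n}0.png',c['color']);print(n,{k:np.round(v,3).tolist() for k,v in c.items() if k!='color'})
a=[cv2.imread(f'pics/{n}0.png') for n in['scene','side']]
E
```

```text
pics
0.0 [214.79031261 478.74621711 252.46963084] [[-9.12328385e-01  4.09458594e-01 -7.59951331e-04]
 [ 4.09459280e-01  9.12327343e-01 -1.38457324e-03]
 [ 1.26398966e-04 -1.57435459e-03 -9.99998753e-01]] 85.54376706080483
scene {'fx': 475.37, 'fy': 475.37, 'cx': 252.993, 'cy': 194.886, 'eye': [1117.189, 753.25, 741.014], 'attitude': [[-0.805, -0.344, 0.483], [0.593, -0.468, 0.655], [0.001, 0.814, 0.581]]}
side {'fx': 350.414, 'fy': 350.414, 'cx': 259.757, 'cy': 190.898, 'eye': [262.25, 479.812, 661.57], 'attitude': [[-0.772, 0.449, -0.451], [-0.636, -0.541, 0.55], [0.003, 0.711, 0.703]]}
wrist {'fx': 297.319, 'fy': 297.319, 'cx': 258.927, 'cy': 186.591, 'eye': [144.082, 511.351, 373.54], 'attitude': [[0.41, -0.87, -0.274], [0.912, 0.39, 0.126], [-0.003, -0.302, 0.953]]}
```

View pics/scene0.png

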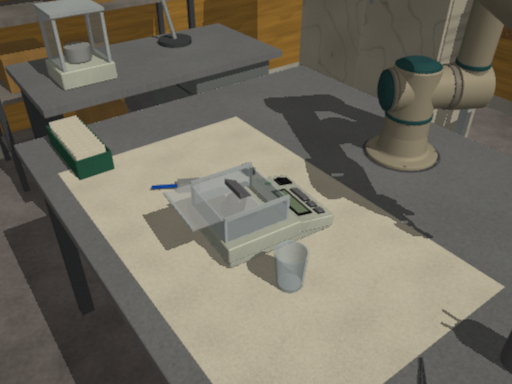

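View pics/side0.png

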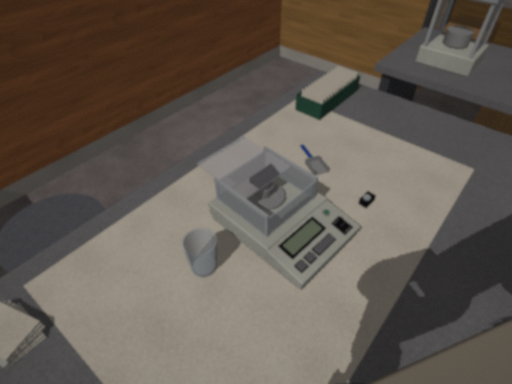

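The side view shows the balance around (285,210). The keys run from (300,267) to (325,243), with the rocker at (342,224) and the grip at (265,177). In the scene view the grip is at (235,188). I'll enlarge the balance.

Run:
```python
import cv2
a=cv2.imread('pics/side0.png')[140:285,195:370]
cv2.imwrite('pics/sidec.png',cv2.resize(a,None,fx=4,fy=4,interpolation=cv2.INTER_CUBIC))
a=cv2.imread('pics/scene0.png')[155:260,160:340]
cv2.imwrite('pics/scenec.png',cv2.resize(a,None,fx=4,fy=4,interpolation=cv2.INTER_CUBIC))
```

```text
(no output)
```

View pics/sidec.png

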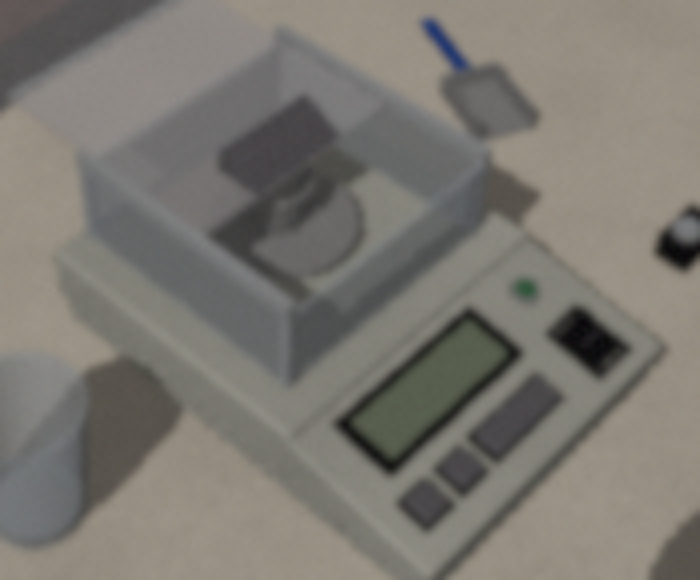

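View pics/scenec.png

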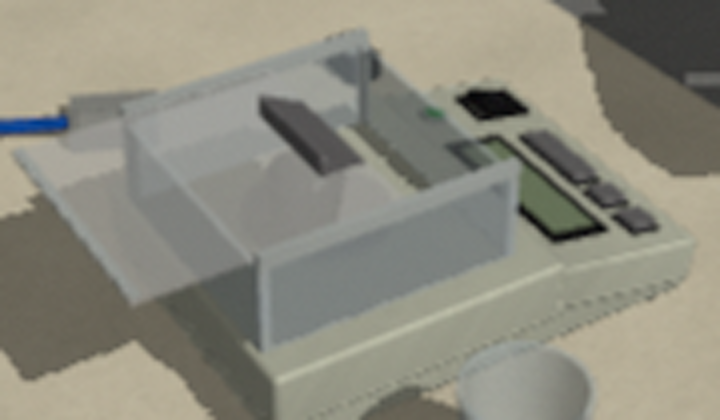

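```bash
cat > h.py <<'E'
import numpy as np,cv2
CAL={'side':(350.414,259.757,190.898,[262.25,479.812,661.57]),'scene':(475.37,252.993,194.886,[1117.189,753.25,741.014])}
from rig import bot
def ray(n,u,v,C={}):
    if n not in C: C[n]=bot.camera(n)
    c=C[n];d=np.array([(u-c['cx'])/c['fx'],-(v-c['cy'])/c['fy'],-1]);d=np.array(c['attitude'])@d
    return np.array(c['eye']),d/np.linalg.norm(d)
OFF={'side':(195,140),'scene':(160,155)}
def cr(n,p): return ray(n,OFF[n][0]+(p[0]+.5)/4-.5,OFF[n][1]+(p[1]+.5)/4-.5)
def plane(r,z): return r[0]+r[1]*(z-r[0][2])/r[1][2]
def tri(a,b):
    A=sum(np.eye(3)-np.outer(r[1],r[1]) for r in(a,b));B=sum((np.eye(3)-np.outer(r[1],r[1]))@r[0] for r in(a,b))
    x=np.linalg.solve(A,B);return x,np.linalg.norm(np.cross(a[1],x-a[0]))
E
python3 - <<'E'
from h import *
np.set_printoptions(precision=1,suppress=True)
L=np.array([[140,82.5],[140,-82.5],[-25,-82.5],[-25,82.5]])
I={'side':[(88,158),(283,33),(487,155),(292,312)],'scene':[(262,262),(127,105),(365,33),(518,165)]}
def fit(l,w):
    lm,wm=l.mean(0),w.mean(0);H=(l-lm).T@(w-wm);a=np.arctan2(H[0,1]-H[1,0],H[0,0]+H[1,1])
    R=np.array([[np.cos(a),-np.sin(a)],[np.sin(a),np.cos(a)]]);t=wm-R@lm;return a,R,t,(l@R.T+t-w)
W=[]
for n in I:
    w=np.array([plane(cr(n,p),131)[:2] for p in I[n]]);W.append(w);a,R,t,e=fit(L,w);print(n,a,t,e.ravel())
a,R,t,e=fit(np.r_[L,L],np.r_[W[0],W[1]]);print(a,t)
loc=lambda p:np.r_[R.T@(p[:2]-t),p[2]]
for k,s,c in[('tare',(517,417),(560,157)),('rock',(588,340),(492,103)),('keya',(461,470),(607,195)),('keyb',(426,504),(634,219))]:
    x,e=tri(cr('side',s),cr('scene',c));print(k,x,e,loc(x))
for p in[(221,160),(306,97)]: x=plane(cr('side',p),142);print('grip',x,loc(x))
for p in[(272,97),(328,168)]: x=plane(cr('scene',p),142);print('gripscene',x,loc(x))
for p in[(663,347),(430,578)]: x=plane(cr('side',p),43);print('front',x,loc(x))
E
```

```text
side -0.08478690358278546 [557.7  30.9] [ 4.   3.9  2.7 -3.1 -4.5 -2.5 -2.2  1.8]
scene -0.09371349310479142 [563.6  33. ] [ 1.5 -1.5  3.7  0.9 -3.6 -1.1 -1.7  1.8]
-0.08929767418854512 [560.6  32. ]
tare [444.8  38.6  49.2] 0.4610188821021126 [-115.9   -3.7   49.2]
rock [442.2 -31.9  50.8] 0.29474194510170865 [-112.2  -74.2   50.8]
keya [448.8  86.8  50. ] 0.40921807955960765 [-116.2   44.7   50. ]
keyb [451.5 114.5  49.3] 0.13956563799604593 [-116.1   72.4   49.3]
grip [634.2  60.2 142. ] [ 70.7  34.7 142. ]
grip [631.3 -11.  142. ] [ 74.2 -36.5 142. ]
gripscene [628.5  -6.6 142. ] [ 71.1 -32.4 142. ]
gripscene [642.8  68.7 142. ] [ 78.6  43.9 142. ]
front [409.1 -61.6  43. ] [-142.6 -106.7   43. ]
front [427.4 145.   43. ] [-142.8  100.7   43. ]
```

```bash
python3 -m pendant '[[[-0.15,-0.09,0],[0,0,0]],[[-0.35,-0.21,0],[0,0,0]],[[-0.55,-0.33,0],[0,0,0]],[[-0.75,-0.46,0],[0,0,0]],[[-0.95,-0.58,0],[0,0,0]]]' 0
python3 -m pendant '[[[-0.2,-0.12,0],[0,0,0]],[[-0.4,-0.24,0],[0,0,0]],[[-0.6,-0.36,0],[0,0,0]],[[-0.8,-0.48,0],[0,0,0]],[[-1,-0.6,0],[0,0,0]]]'
python3 -m pendant '[[[-0.2,-0.12,0],[0,0,0]],[[-0.4,-0.24,0],[0,0,0]],[[-0.6,-0.36,0],[0,0,0]],[[-0.8,-0.48,0],[0,0,0]],[[-1,-0.6,0],[0,0,0]]]'
python3 -m pendant '[[[-0.2,-0.12,0],[0,0,0]],[[-0.4,-0.24,0],[0,0,0]],[[-0.6,-0.36,0],[0,0,0]],[[-0.8,-0.48,0],[0,0,0]],[[-1,-0.6,0],[0,0,0]]]'
python3 -m pendant '[[[-0.2,-0.12,0],[0,0,-0.06]],[[-0.4,-0.24,0],[0,0,-0.12]],[[-0.6,-0.36,0],[0,0,-0.18]],[[-0.8,-0.48,0],[0,0,-0.222]],[[-0.8,-0.48,0],[0,0,-0.222]]]'
python3 -m pendant '[[[0,0,0],[0,0,0]],[[0,0,0],[0,0,0]],[[0,0,0],[0,0,0]],[[0,0,0],[0,0,0]],[[0,0,0],[0,0,0]]]'
python3 - <<'E'
from rig import bot
import cv2,numpy as np
c=bot.camera('wrist');cv2.imwrite('pics/w1.png',c['color']);print({k:np.round(v,4).tolist() for k,v in c.items() if k!='color'})
E
```

```text
clock: 0.67
position: [278.2, 386.2, 253.2]
orientation: [[-0.912, 0.409, -0.0], [0.409, 0.912, -0.0], [0.0, -0.0, -1.0]]
contact_force: [0.1, 0.5, 0.5]
opening: 25.6
gripper_force: 0.0
clock: 1.08
position: [345.0, 290.5, 253.3]
orientation: [[-0.912, 0.409, 0.0], [0.409, 0.912, 0.0], [0.0, 0.0, -1.0]]
contact_force: [0.4, 0.0, -0.5]
opening: -0.3
gripper_force: 0.0
clock: 1.5
position: [411.7, 194.8, 253.3]
orientation: [[-0.912, 0.409, 0.0], [0.409, 0.912, 0.0], [-0.0, 0.0, -1.0]]
contact_force: [-0.0, -0.2, -0.7]
opening: -0.1
gripper_force: 0.0
clock: 1.92
position: [478.4, 99.1, 253.2]
orientation: [[-0.912, 0.409, -0.0], [0.409, 0.912, 0.0], [0.0, 0.0, -1.0]]
contact_force: [-1.1, -0.2, 0.7]
opening: -0.2
gripper_force: 0.0
clock: 2.33
position: [532.4, 20.7, 252.6]
orientation: [[-0.996, 0.089, -0.001], [0.089, 0.996, -0.001], [0.0, -0.001, -1.0]]
contact_force: [-0.2, -0.0, -0.3]
opening: 0.3
gripper_force: 0.0
clock: 2.75
position: [530.9, 24.3, 253.5]
orientation: [[-0.996, 0.088, 0.0], [0.088, 0.996, 0.0], [-0.0, 0.0, -1.0]]
contact_force: [-0.2, 0.0, 0.0]
opening: 0.1
gripper_force: 0.0
{'fx': 297.3186, 'fy': 297.3186, 'cx': 258.9267, 'cy': 186.5905, 'eye': [453.653, 31.8861, 374.4573], 'attitude': [[0.0883, -0.9497, -0.3005], [0.9961, 0.0837, 0.028], [-0.0015, -0.3018, 0.9534]]}
```

View pics/w1.png

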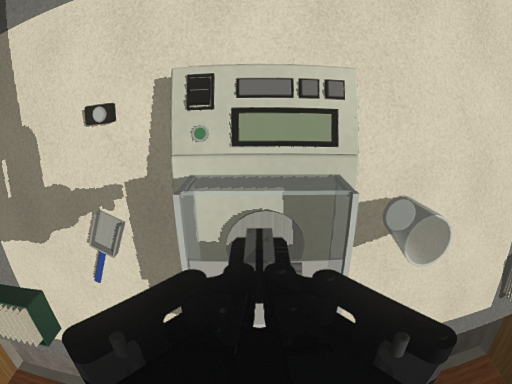

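The wrist view shows the rocker at about (200,91), the tare bar at (265,88), key a at (309,88), key b at (334,89), and the closed fingertips at (259,240). I'll measure the key and rocker outlines with masks.

```bash
cat >> h.py <<'E'
def wray(c,u,v):
    x,y=(u-c['cx'])/c['fx'],(v-c['cy'])/c['fy'];r=np.hypot(x,y)+1e-9
    d=np.array([x/r*np.sin(r),-y/r*np.sin(r),-np.cos(r)]);return np.array(c['eye']),np.array(c['attitude'])@d
E
python3 - <<'E'
from h import *
np.set_printoptions(precision=1,suppress=True)
c=bot.camera('wrist');g=cv2.cvtColor(c['color'],cv2.COLOR_BGR2GRAY)
R=np.array([[.9961,.0883],[-.0883,.9961]])
m=(g[:115,175:355]<np.where(np.arange(180)<45,90,115)).astype(np.uint8)
n,_,st,ce=cv2.connectedComponentsWithStats(m)
for i in range(1,n):
    if st[i,4]>60:
        x,y,w,h,A=st[i];x+=175
        for z in(50,54): 
            q=[wray(c,a-.5,b-.5) for a,b in((x,y),(x+w,y),(x,y+h),(x+w,y+h))]
            P=np.array([plane(r,z)[:2] for r in q]);print((x,y,w,h,A),z,'mid',P.mean(0),'size',(P.max(0)-P.min(0)))
for u,v in[(173,68),(356,68)]: print('front',plane(wray(c,u,v),43))
cv2.imwrite('pics/w1c.png',cv2.resize(c['color'][60:160,165:365],None,fx=4,fy=4,interpolation=cv2.INTER_CUBIC))
E
```

```text
(np.int32(186), np.int32(73), np.int32(28), np.int32(37), np.int32(924)) 50 mid [441.6 -32.7] size [44.9 35.4]
(np.int32(186), np.int32(73), np.int32(28), np.int32(37), np.int32(924)) 54 mid [441.8 -31.9] size [44.3 35. ]
(np.int32(235), np.int32(78), np.int32(59), np.int32(20), np.int32(1164)) 50 mid [445.1  37.6] size [27.2 65.1]
(np.int32(235), np.int32(78), np.int32(59), np.int32(20), np.int32(1164)) 54 mid [445.2  37.5] size [26.9 64.3]
(np.int32(296), np.int32(78), np.int32(24), np.int32(21), np.int32(423)) 50 mid [449.2  84.5] size [24.5 28.1]
(np.int32(296), np.int32(78), np.int32(24), np.int32(21), np.int32(423)) 54 mid [449.3  83.8] size [24.2 27.8]
(np.int32(323), np.int32(79), np.int32(22), np.int32(21), np.int32(410)) 50 mid [451.6 113.5] size [24.2 26.6]
(np.int32(323), np.int32(79), np.int32(22), np.int32(21), np.int32(410)) 54 mid [451.6 112.5] size [23.9 26.3]
(np.int32(230), np.int32(107), np.int32(108), np.int32(8), np.int32(666)) 50 mid [471.4  57.3] size [ 17.6 119.1]
(np.int32(230), np.int32(107), np.int32(108), np.int32(8), np.int32(666)) 54 mid [471.1  57. ] size [ 17.4 117.6]
front [410.9 -61.6  43. ]
front [428.  143.5  43. ]
```

View pics/w1c.png

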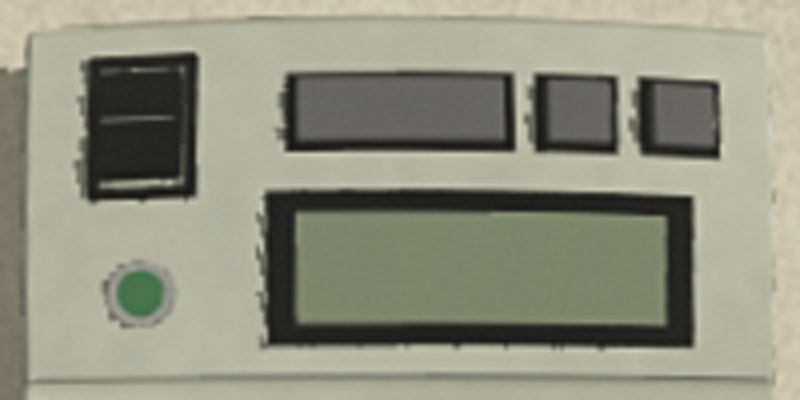

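```bash
python3 -m pendant '[[[-0.2,0.02,0],[0,0,0]],[[-0.45,0.04,0],[0,0,0]],[[-0.7,0.06,0],[0,0,0]],[[-0.9,0.08,0],[0,0,0]],[[-1,0.09,0],[0,0,0]]]'
python3 -m pendant '[[[-0.15,0.01,0.05],[0,0,0]],[[-0.3,0.025,0.2],[0,0,0]],[[-0.3,0.025,0.4],[0,0,0]],[[-0.3,0.025,0.6],[0,0,0]],[[-0.3,0.025,0.7],[0,0,0]]]'
python3 -m pendant '[[[0,0,0.07],[0,0,0]],[[0,0,0.14],[0,0,0]],[[0,0,0.2],[0,0,0]],[[0,0,0.24],[0,0,0]],[[0,0,0.27],[0,0,0]]]'
python3 - <<'E'
from h import *
a=bot.camera('side')['color'][130:230,180:340];b=bot.camera('scene')['color'][140:240,160:320]
cv2.imwrite('pics/g.png',cv2.resize(np.vstack([a,b]),None,fx=3,fy=3,interpolation=cv2.INTER_CUBIC))
print(bot.state()['position'],bot.state()['contact_force'])
E
```

```text
clock: 3.27
position: [633.1, 23.9, 252.5]
orientation: [[-0.996, 0.089, -0.0], [0.089, 0.996, 0.0], [0.0, 0.0, -1.0]]
contact_force: [0.3, 0.2, 0.6]
opening: 0.0
gripper_force: 0.0
clock: 3.68
position: [660.9, 23.8, 179.9]
orientation: [[-0.996, 0.089, -0.004], [0.089, 0.996, 0.0], [0.004, -0.0, -1.0]]
contact_force: [-1.1, -0.7, -1.5]
opening: 0.2
gripper_force: 0.0
clock: 4.1
position: [661.9, 23.5, 156.6]
orientation: [[-0.996, 0.089, 0.001], [0.089, 0.996, 0.0], [-0.001, 0.0, -1.0]]
contact_force: [0.4, -0.3, 0.4]
opening: -0.1
gripper_force: 0.0
[661.66562272  23.54954338 156.23557321] [-0.22969234 -0.1713914  -0.5018525 ]
```

View pics/g.png

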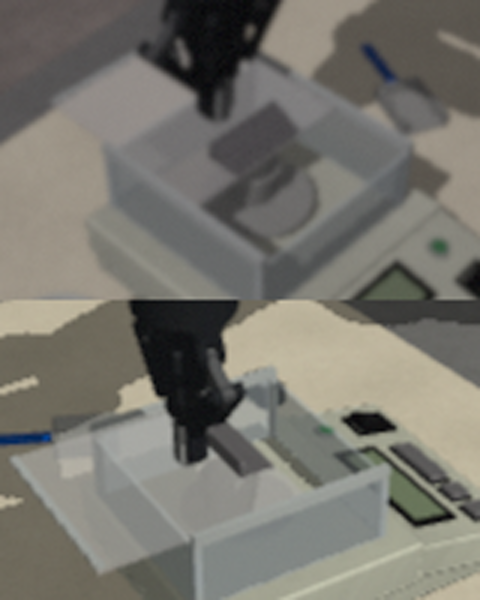

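The fingertips stand just behind the middle of the grip, clear of the plate. Now I'll push it shut.

```bash
python3 -m pendant '[[[0.05,0,0],[0,0,0]],[[0.1,0,0],[0,0,0]],[[0.15,0,0],[0,0,0]],[[0.2,0,0],[0,0,0]],[[0.25,0,0],[0,0,0]]]'
python3 -m pendant '[[[0.05,0,0],[0,0,0]],[[0.1,0,0],[0,0,0]],[[0.15,0,0],[0,0,0]],[[0.2,0,0],[0,0,0]],[[0.25,0,0],[0,0,0]]]'
python3 -m pendant '[[[0.04,0,0],[0,0,0]],[[0.08,0,0],[0,0,0]],[[0.12,0,0],[0,0,0]],[[0.15,0,0],[0,0,0]],[[0.17,0,0],[0,0,0]]]'
```

```text
clock: 4.62
position: [636.4, 25.8, 156.8]
orientation: [[-0.996, 0.089, 0.001], [0.089, 0.996, -0.0], [-0.001, 0.0, -1.0]]
contact_force: [0.7, -0.3, -0.3]
opening: -0.1
gripper_force: 0.7
clock: 5.03
position: [611.5, 28.0, 156.5]
orientation: [[-0.996, 0.089, 0.0], [0.089, 0.996, 0.0], [-0.0, 0.0, -1.0]]
contact_force: [1.3, -0.1, 1.0]
opening: -0.1
gripper_force: 0.7
clock: 5.45
position: [594.6, 29.5, 156.3]
orientation: [[-0.996, 0.089, -0.0], [0.089, 0.996, 0.0], [0.0, 0.0, -1.0]]
contact_force: [1.1, -0.8, 0.8]
opening: -0.1
gripper_force: 0.6
```

```bash
python3 -m pendant '[[[0.02,0,0],[0,0,0]],[[0.04,0,0],[0,0,0]],[[0.06,0,0],[0,0,0]],[[0.08,0,0],[0,0,0]],[[0.1,0,0],[0,0,0]]]'
python3 -m pendant '[[[0.01,0,0],[0,0,0]],[[0.02,0,0],[0,0,0]],[[0.03,0,0],[0,0,0]],[[0.03,0,0],[0,0,0]],[[0.03,0,0],[0,0,0]]]'
```

```text
clock: 5.87
position: [584.9, 30.4, 156.3]
orientation: [[-0.996, 0.089, 0.0], [0.089, 0.996, 0.0], [-0.0, 0.0, -1.0]]
contact_force: [1.2, -0.5, 1.3]
opening: 0.3
gripper_force: 0.6
clock: 6.28
position: [581.8, 30.8, 156.1]
orientation: [[-0.996, 0.089, -0.001], [0.089, 0.996, 0.0], [0.001, 0.0, -1.0]]
contact_force: [0.7, -0.0, 1.1]
opening: 0.2
gripper_force: 0.1
```

```bash
for i in 1; do python3 -m pendant '[[[0.01,0,0],[0,0,0]],[[0.02,0,0],[0,0,0]],[[0.03,0,0],[0,0,0]],[[0.03,0,0],[0,0,0]],[[0.03,0,0],[0,0,0]]]'|grep -E 'pos|cont'; done
python3 -m pendant '[[[0.01,0,0],[0,0,0]],[[0.015,0,0],[0,0,0]],[[0.02,0,0],[0,0,0]],[[0.02,0,0],[0,0,0]],[[0.02,0,0],[0,0,0]]]'|grep -E 'pos|cont'
```

```text
position: [579.2, 31.0, 156.2]
contact_force: [3.5, -0.1, -2.2]
position: [578.9, 30.9, 156.4]
contact_force: [14.4, -0.2, -7.0]
```

```bash
python3 -m pendant '[[[-0.06,0,0],[0,0,0]],[[-0.15,0,0],[0,0,0]],[[-0.15,0,-0.15],[0,0,0]],[[-0.15,0,-0.35],[0,0,0]],[[-0.15,0,-0.5],[0,0,0]]]'|grep -E 'pos|cont'
python3 -m pendant '[[[0.1,-0.05,0],[0,0,0]],[[0.25,-0.12,0],[0,0,0]],[[0.4,-0.22,0],[0,0,0]],[[0.55,-0.31,0],[0,0,0]],[[0.66,-0.37,0],[0,0,0]]]'|grep -E 'pos|cont'
python3 -m pendant '[[[0.15,-0.08,0],[0,0,0]],[[0.3,-0.17,0],[0,0,0]],[[0.45,-0.26,0],[0,0,0]],[[0.58,-0.33,0],[0,0,0]],[[0.66,-0.38,0],[0,0,0]]]'|grep -E 'pos|cont'
python3 -m pendant '[[[0,0,0],[0,0,0]],[[0,0,0],[0,0,0]],[[0,0,0],[0,0,0]],[[0,0,0],[0,0,0]],[[0,0,0],[0,0,0]]]'
python3 - <<'E'
from h import *
a=bot.camera('side')['color'][130:280,180:380];w=bot.camera('wrist')['color'];b=bot.camera('scene')['color'][140:240,160:360]
w=w[60:310,120:390]
cv2.imwrite('pics/s2.png',np.hstack([cv2.resize(np.vstack([a,b]),None,fx=2,fy=2),cv2.resize(w,(400,500))]))
E
```

```text
position: [591.8, 29.7, 207.2]
contact_force: [0.1, 0.8, 0.1]
position: [521.6, -1.7, 206.2]
contact_force: [0.1, -0.2, 0.4]
position: [452.5, -33.6, 206.3]
contact_force: [0.4, -0.2, -0.1]
clock: 8.78
position: [454.2, -33.0, 206.1]
orientation: [[-0.996, 0.088, -0.0], [0.088, 0.996, 0.0], [0.0, 0.0, -1.0]]
contact_force: [0.4, -0.2, 0.2]
opening: 0.5
gripper_force: 0.0
```

View pics/s2.png

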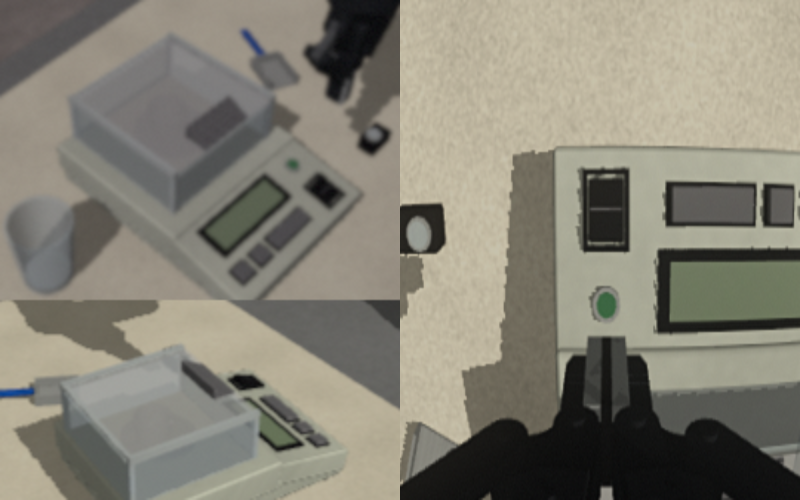

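Both side views show the shield top fully shut. The wrist view shows the fingertips lined up with the rocker in y. Now I'll lower onto its back end.

```bash
python3 -m pendant '[[[0,0,0.2],[0,0,0]],[[0,0,0.45],[0,0,0]],[[0,0,0.7],[0,0,0]],[[0,0,0.9],[0,0,0]],[[0,0,1],[0,0,0]]]'|grep -E 'pos|cont'
python3 -m pendant '[[[0,0,0.06],[0,0,0]],[[0,0,0.12],[0,0,0]],[[0,0,0.16],[0,0,0]],[[0,0,0.18],[0,0,0]],[[0,0,0.18],[0,0,0]]]'|grep -E 'pos|cont'
python3 -m pendant '[[[0,0,0.01],[0,0,0]],[[0,0,0.02],[0,0,0]],[[0,0,0.03],[0,0,0]],[[0,0,0.04],[0,0,0]],[[0,0,0.04],[0,0,0]]]'|grep -E 'pos|cont'
```

```text
position: [452.6, -33.0, 103.5]
contact_force: [0.5, -0.5, 0.5]
position: [454.1, -33.3, 88.6]
contact_force: [-0.1, 0.6, -0.3]
position: [453.8, -33.2, 84.2]
contact_force: [0.2, 0.2, -0.5]
```

```bash
python3 -m pendant '[[[0,0,0.01],[0,0,0]],[[0,0,0.02],[0,0,0]],[[0,0,0.03],[0,0,0]],[[0,0,0.03],[0,0,0]],[[0,0,0.03],[0,0,0]]]'|grep -E 'pos|cont'
python3 -m pendant '[[[0,0,0.01],[0,0,0]],[[0,0,0.02],[0,0,0]],[[0,0,0.02],[0,0,0]],[[0,0,0.02],[0,0,0]],[[0,0,0.02],[0,0,0]]]'|grep -E 'pos|cont'
```

```text
position: [454.6, -33.3, 81.9]
contact_force: [2.0, -0.5, 3.8]
position: [455.1, -33.4, 80.3]
contact_force: [4.3, -0.7, 5.0]
```

```bash
python3 -m pendant '[[[0,0,0.01],[0,0,0]],[[0,0,0.02],[0,0,0]],[[0,0,0.02],[0,0,0]],[[0,0,0.02],[0,0,0]],[[0,0,0.02],[0,0,0]]]'|grep -E 'pos|cont'
python3 -m pendant '[[[0,0,0.01],[0,0,0]],[[0,0,0.01],[0,0,0]],[[0,0,0.01],[0,0,0]],[[0,0,0.01],[0,0,0]],[[0,0,0.01],[0,0,0]]]'|grep -E 'pos|cont'
```

```text
position: [455.1, -33.4, 78.3]
contact_force: [3.9, -1.0, 5.1]
position: [455.2, -33.4, 77.9]
contact_force: [2.4, 0.1, 8.8]
```

```bash
python3 -m pendant '[[[0,0,0.007],[0,0,0]],[[0,0,0.007],[0,0,0]],[[0,0,0.007],[0,0,0]],[[0,0,0.007],[0,0,0]],[[0,0,0.007],[0,0,0]]]'|grep -E 'pos|cont'
```

```text
position: [455.3, -33.4, 77.8]
contact_force: [-0.2, 0.6, 13.8]
```

```bash
python3 -m pendant '[[[0,0,-0.1],[0,0,0]],[[0,0,-0.25],[0,0,0]],[[0,0,-0.4],[0,0,0]],[[0.0,0.05,-0.45],[0,0,0]],[[0.02,0.15,-0.45],[0,0,0]]]'|grep -E 'pos|cont'
python3 -m pendant '[[[0.03,0.15,0],[0,0,0]],[[0.06,0.3,0],[0,0,0]],[[0.1,0.45,0],[0,0,0]],[[0.15,0.55,0],[0,0,0]],[[0.15,0.55,0],[0,0,0]]]'|grep -E 'pos|cont'
python3 - <<'E'
from h import *
a=bot.camera('side')['color'][170:280,250:380];w=bot.camera('wrist')['color'];w=w[30:280,120:390]
b=bot.camera('scene')['color'][140:240,220:350]
cv2.imwrite('pics/s3.png',np.hstack([cv2.resize(np.vstack([a,b]),(390,600)),cv2.resize(w,(400,600))]))
print(bot.state()['position'])
E
```

```text
position: [453.6, -18.2, 121.6]
contact_force: [-0.7, 0.0, 1.1]
position: [441.9, 39.9, 119.5]
contact_force: [-0.8, -1.3, 0.1]
[442.9214836   37.85845701 120.21553312]
```

View pics/s3.png

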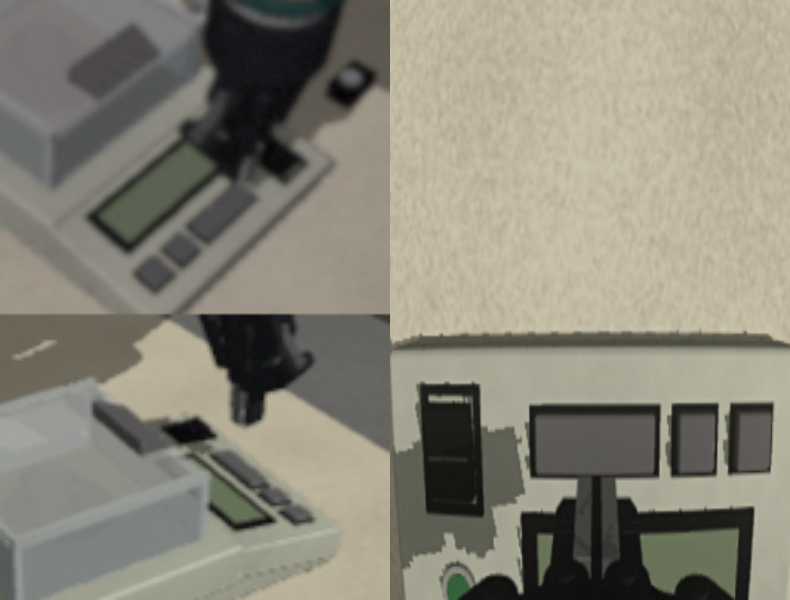

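The wrist crop shows the rocker tipped over, with its front end now the raised one. The fingertips are centred on the tare bar. Next I'll press the bar.

```bash
python3 -m pendant '[[[0,0,0.1],[0,0,0]],[[0,0,0.2],[0,0,0]],[[0,0,0.3],[0,0,0]],[[0,0,0.38],[0,0,0]],[[0,0,0.38],[0,0,0]]]'|grep -E 'pos|cont'
python3 -m pendant '[[[0,0,0.01],[0,0,0]],[[0,0,0.02],[0,0,0]],[[0,0,0.03],[0,0,0]],[[0,0,0.04],[0,0,0]],[[0,0,0.04],[0,0,0]]]'|grep -E 'pos|cont'
python3 -m pendant '[[[0,0,0.01],[0,0,0]],[[0,0,0.02],[0,0,0]],[[0,0,0.02],[0,0,0]],[[0,0,0.02],[0,0,0]],[[0,0,0.02],[0,0,0]]]'|grep -E 'pos|cont'
```

```text
position: [441.7, 37.7, 79.9]
contact_force: [0.2, -0.1, -0.2]
position: [443.2, 38.0, 78.7]
contact_force: [-0.1, -0.0, 0.2]
position: [443.2, 38.0, 76.7]
contact_force: [-0.4, 0.0, 0.9]
```

```bash
python3 -m pendant '[[[0,0,0.01],[0,0,0]],[[0,0,0.02],[0,0,0]],[[0,0,0.02],[0,0,0]],[[0,0,0.02],[0,0,0]],[[0,0,0.02],[0,0,0]]]'|grep -E 'pos|cont'
python3 -m pendant '[[[0,0,0.01],[0,0,0]],[[0,0,0.02],[0,0,0]],[[0,0,0.02],[0,0,0]],[[0,0,0.02],[0,0,0]],[[0,0,0.02],[0,0,0]]]'|grep -E 'pos|cont'
```

```text
position: [443.4, 38.0, 74.9]
contact_force: [1.5, -0.7, 2.0]
position: [443.4, 38.0, 72.9]
contact_force: [1.8, -0.6, 4.2]
```

```bash
python3 -m pendant '[[[0,0,0.01],[0,0,0]],[[0,0,0.012],[0,0,0]],[[0,0,0.012],[0,0,0]],[[0,0,0.012],[0,0,0]],[[0,0,0.012],[0,0,0]]]'|grep -E 'pos|cont'
python3 -m pendant '[[[0,0,0.008],[0,0,0]],[[0,0,0.008],[0,0,0]],[[0,0,0.008],[0,0,0]],[[0,0,0.008],[0,0,0]],[[0,0,0.008],[0,0,0]]]'|grep -E 'pos|cont'
```

```text
position: [443.6, 38.0, 72.3]
contact_force: [0.2, -0.2, 9.8]
position: [443.7, 38.0, 72.1]
contact_force: [-3.6, -0.2, 14.8]
```

```bash
python3 -m pendant '[[[0,0,-0.1],[0,0,0]],[[0,0,-0.3],[0,0,0]],[[0,0,-0.5],[0,0,0]],[[0,0,-0.8],[0,0,0]],[[0,0,-1],[0,0,0]]]'|grep -E 'pos|cont'
python3 -m pendant '[[[-0.1,0,-0.1],[0,0,0]],[[-0.3,0,-0.2],[0,0,0]],[[-0.5,0,-0.2],[0,0,0]],[[-0.6,0,-0.2],[0,0,0]],[[-0.6,0,-0.2],[0,0,0]]]'|grep -E 'pos|cont'
python3 - <<'E'
from h import *
w=bot.camera('wrist')['color'];b=bot.camera('scene')['color'][140:260,150:340]
cv2.imwrite('pics/s4.png',np.hstack([cv2.resize(w[20:270,130:380],(500,500)),cv2.resize(b,(300,500))]))
E
```

```text
position: [442.5, 38.0, 171.9]
contact_force: [0.2, -0.4, -0.3]
position: [503.2, 32.5, 189.4]
contact_force: [-0.5, 0.9, 0.0]
```

View pics/s4.png

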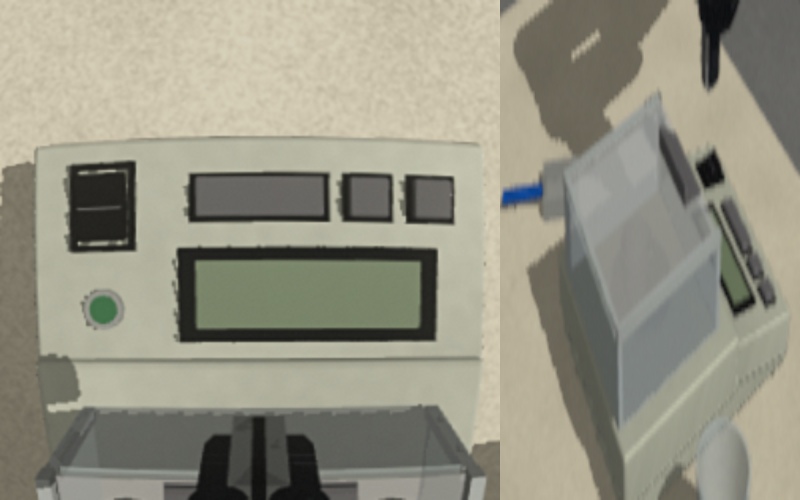

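```bash
python3 -c "
from rig import bot
print(bot.state()['clock']);print(bot.job_done())"
```

```text
17.1
the job is handed in; nothing more can be done
None
```

I shut the shield top, then switched the rocker on, then pressed the tare bar to its stop and released it. I handed the job in at 17.1 s with the arm clear; contact forces stayed under about 17 N at the readings, and the rocker being fully on is judged from its force and travel, not a clear picture.

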